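Turn the kit box's divider leaf over its spine

ROBOT

A 6-joint arm with a two-finger parallel gripper is mounted at the origin on the work surface. World frame = base frame: x ahead of the robot, y to its left, z up, the work surface at z = 0. Lengths are in m, angles in rad, forces in N, time in s.
With the tool pointing down it reaches from about 0.325 to 0.875 m from the base axis. Payload 4.4 kg.
Tool frame: the origin (TCP) lies at the very end of the fingers, on their centre line; the grasp point (between the pads) lies 19 mm behind it; z points along the fingers, x is the direction in which the jaws open and shut, and the axes are right-handed (so a half turn about z gives the same grasp; the last joint's range is limited). The gripper opens to 85 mm and grips with 20 to 120 N. Pads are 22 mm wide; open, the fingers measure 114 mm over their backs; the gripper's body (76 mm by 85 mm) begins 54 mm behind the grasp point. The pads swing forward as they close: fully open they stand 13 mm farther back than shut.
Start: joints at [1.03, 0.207, 1.542, -0, 1.393, -0.15], TCP at [0.219, 0.532, 0.231] pointing down, gripper open.
Joint ranges: [-2.73, 2.73], [-0.86, 2.22], [0.23, 2.46], [-1.11, 4.25], [0.08, 2.63], [-2.82, 2.82]. Speed limits (rad/s): [2.79, 2.79, 3.14, 3.14, 3.14, 3.14].

INTERFACE

Orientations are given as a rotation vector (axis times angle).
In Python, from plant import arm, viewer gives the robot as it stands.
- The arm moves only by the tool carry_out, never from a script. Its argument "commands" is a list of rows, each an object with "dr": the turn, a rotation vector about the tool's x, y, z in degrees, a list of three; "offset": the shift along the tool's x, y, z in m, a list of three; "hand": the opening in per cent of the stroke, from 0 (shut) to 100 (fully open). A call has 1 to 20 rows; each row is the pose to reach, as a shift and turn from the pose commanded when the call began, along the tool's axes at that moment; what a row does not reach only later rows make up. A row lasts 1/10 s, in which the tool goes at most 50 mm and 8.59 degrees, less where a joint would pass 70% of its speed; a pose out of reach is approached as far as the arm can. A call with a gripper value outside its range is refused whole. The fingers move at their own pace and stop on an object; the grip force is fixed at half the most. Time passes only in rows, so rows that repeat a pose let the fingers close. It gives the time, the measured TCP pose, the force and the opening at its end, in the units of the state.
- arm.get_state(): the state, without advancing time (a new reading comes with each control period).
- viewer.capture(name): name is "scene" or "top" or "wrist"; returns a dict with "color" (384x512x3 uint8, red, green, blue), "vertical_fov" (degrees; the focal length in pixels is half the picture's height over the tangent of half this angle, whatever the lens; pixels are square), "cx", "cy" (the principal point, pixels), "rvec" (rotation vector, rad) and "tvec" (3), from world to camera coordinates, as OpenCV has them. Camera axes: x right, y down, z forward; pixel columns grow to the right and rows downward; lengths in m; the calibration is good to about 2 mm. The wrist camera is an equidistant fisheye: a pixel r from the principal point sees the ray r / f radians off the axis. A picture is of the moment at which its call begins. There is no depth.
- arm.finish_job(): hands the job in, once; it reports no verdict.
The state is a dict: "t": time; "joints": joint angles; "qd": joint speeds; "joint_efforts": joint torques, N m; "tool_pos": TCP position; "ee_rot": TCP orientation; "contact_force": force on the tool from outside, world axes, zero at the start; "moment": the same for the moment, N m; "grip_width": finger opening in m.
Only numpy, scipy, OpenCV 4.12 (cv2) and the standard library are available. Lean on these libraries where they do the work, as an engineer would, in place of code of your own. Each camera call takes 0.05 s, during which the arm holds its last target.

TASK

The picture-hanging kit box lies open like a book, and its stiff-hinged blue divider leaf stands a little ajar over the half with the brass hooks. With a fingertip under the orange tab, push the leaf up and over the spine and press it gently down until it lies fully flat over the other half, so that the hooks lie open to view. Only push: do not pinch the leaf, slam it, or lift or shift the box, leave all the other things where they are, and finish with the hand clear.

Things in the scene. Friction and masses are not known exactly. Their poses are not given: they have to be found in the camera images.
- kit_box: Open aluminium kit box, loose, about 2.5 kg: two trays 170 mm along x, 118 mm across and 40 mm high, joined at the spine, outer walls at y = +121 and -121 mm. Origin: centre of the underside, below the middle of the spine. x runs along the spine, +y points to the half with the brass hooks (the leaf's starting side), -y to the half with wall plugs (where the leaf must lie), z up.
- spine (a point): Middle of the leaf's hinge line, 44 mm straight above the box's origin; the line is parallel to the box's x. The leaf is a rigid plate 5 mm thick with its mid-plane through this line: blue part 144 mm along the spine, reaching 121 mm from the line, then the orange tab. Flat, its top face is 46.5 mm above the box's underside.
- leaf (a joint): Angle of the blue leaf about the spine, rad: 0 = flat over the brass hooks (+y), 1.57 = upright, 3.14 = flat over the other half (-y), its stop. Starts ajar at 0.12 to 0.5. The hinge is stiff (0.11 N m friction), so the leaf (0.12 kg) stays at any angle where it is left and must be pushed all the way down.
- leaf_tab (a point): Middle of the outer edge of the orange tab, at half thickness, 165 mm from the hinge line. The tab is 60 mm wide along the spine, 44 mm long (121 to 165 mm from the hinge line), 5 mm thick, in the middle of the leaf. It overhangs the tray's outer wall; below it is free space down to the cabinet top. The point turns with the leaf; its y axis points away from the hinge line.
- nail_tray: Bystander: white ceramic tray of steel nails, 120 x 90 x 22 mm, loose; origin at the centre of its underside.
- stud_finder: Bystander: yellow stud finder lying flat, 65 x 130 x 28 mm, loose; origin at the centre of its underside.
- tape_measure: Bystander: black tape measure, 80 x 38 x 62 mm, loose; origin at the centre of its underside.
- hammer: Bystander: wooden hammer lying down, 48 mm high, loose; origin under the inner side of the head; its handle runs 250 mm along its own -x.
- level: Bystander: small aluminium spirit level standing on its edge, 230 x 22 x 47 mm, loose; origin at the centre of its underside.
- key_bowl: Bystander: blue ceramic bowl, 120 mm across, 45 mm high, loose; origin at the centre of its underside.

How it is judged:
By the outcome, as a careful person would: the job done as asked, in the order asked, and still so for the second after the job is handed in, with the robot touching nothing.
It also fails if it takes over 43 s, if anything falls off the work surface, if the arm or the gripper's body presses on something with over 40 N, if the wrist force passes 120 N, or if a joint passes its speed limit or range.

## Working session

There is one attempt and no reset: what is moved stays moved. The work goes in short steps, Python scripts to look and compute and a tool call to move; the robot and the scene stay as the last step left them, time stands still between calls to the robot, and variables do not carry over. Pictures are saved under pics/ and viewed, and the job is handed in when it is done.

Besides the shell and the picture viewer there is one more tool, called after "Request:" as name(argument=value, ...), one argument or row to a line, values as JSON. carry_out: Moves the arm, as the interface text tells. Its arguments: {"type":"object","properties":{"commands":{"type":"array"}},"required":["commands"]}

```bash
ls; mkdir -p pics; cat > h.py <<'E'
import numpy as np,cv2,json
from plant import arm,viewer
def cap(n,f):
    c=viewer.capture(n); cv2.imwrite('pics/'+f+'.png',c['color'][:,:,::-1]); np.save('pics/'+f+'.npy',c,allow_pickle=True); return c
def ray(c,u,v):
    f=192/np.tan(np.radians(c['vertical_fov']/2)); R=cv2.Rodrigues(np.array(c['rvec'],float))[0]; t=np.array(c['tvec'],float)
    d=R.T@np.array([(u-c['cx'])/f,(v-c['cy'])/f,1]); return -R.T@t,d/np.linalg.norm(d)
def onz(c,u,v,z):
    o,d=ray(c,u,v); return o+d*(z-o[2])/d[2]
def proj(c,P):
    f=192/np.tan(np.radians(c['vertical_fov']/2)); R=cv2.Rodrigues(np.array(c['rvec'],float))[0]
    p=R@np.array(P,float)+np.array(c['tvec'],float).ravel(); return f*p[0]/p[2]+c['cx'],f*p[1]/p[2]+c['cy']
def tri(c1,p1,c2,p2):
    o1,d1=ray(c1,*p1);o2,d2=ray(c2,*p2)
    s=np.linalg.lstsq(np.array([d1,-d2]).T,o2-o1,rcond=None)[0]
    a=o1+s[0]*d1;b=o2+s[1]*d2; return (a+b)/2,np.linalg.norm(a-b)
def load(f): return np.load('pics/'+f+'.npy',allow_pickle=True).item()
E
python3 - <<'E'
from h import *
print(arm.get_state())
for n in['scene','top','wrist']:
    c=cap(n,n+'0');print({k:v for k,v in c.items() if k!='color'})
E
```

```text
pics
{'t': 0.0, 'joints': array([ 1.02949071e+00,  2.07411138e-01,  1.54296452e+00, -3.66038962e-05,
        1.39350290e+00, -1.50506634e-01]), 'qd': array([ 7.40056412e-04,  7.29558583e-04, -1.18004479e-03, -5.70264630e-06,
       -5.20227106e-04,  5.63990095e-04]), 'joint_efforts': array([ 1.30084649e-03, -3.83024275e+01, -2.91602576e+01, -9.86069449e-05,
        1.02458542e-02, -7.73064215e-06]), 'tool_pos': array([0.21866053, 0.5309769 , 0.23012579]), 'ee_rot': array([ 2.60963713,  1.74730454, -0.00322435]), 'contact_force': array([0.86138115, 0.30328986, 0.32850114]), 'moment': array([-0.03467154, -0.01530787,  0.02612285]), 'grip_width': 0.0854339046176327}
{'vertical_fov': 56.57363033156112, 'cx': 257.617850851005, 'cy': 197.107435229425, 'rvec': array([ 1.46063342,  1.85357417, -0.957315  ]), 'tvec': array([ 0.11527548, -0.2891087 ,  1.53083956])}
{'vertical_fov': 44.665455780250845, 'cx': 252.80699131619812, 'cy': 189.07948124619486, 'rvec': array([ 2.10453672, -2.14616222,  0.20969191]), 'tvec': array([0.00853955, 0.61692778, 1.54425826])}
{'vertical_fov': 65.70646984690485, 'cx': 256.948895075927, 'cy': 196.13062200268791, 'rvec': array([-2.41256409, -1.61712518, -0.22048433]), 'tvec': array([-0.57314778, -0.03464697,  0.37887493])}
```

View pics/scene0.png

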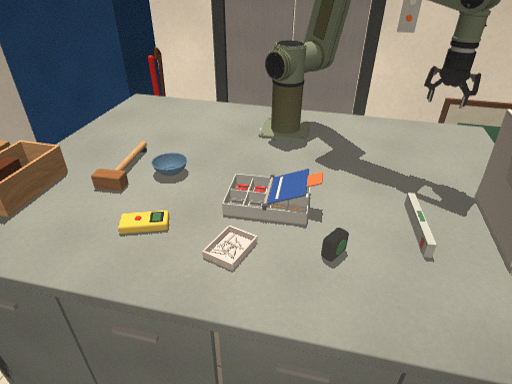

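View pics/top0.png

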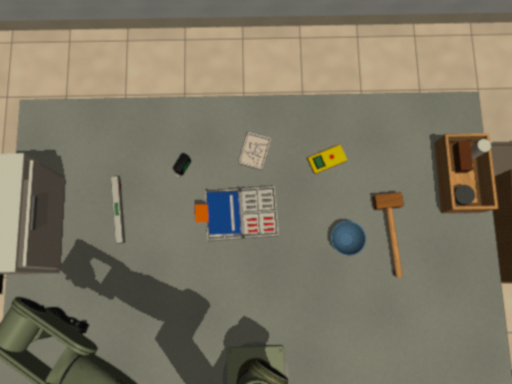

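View pics/wrist0.png

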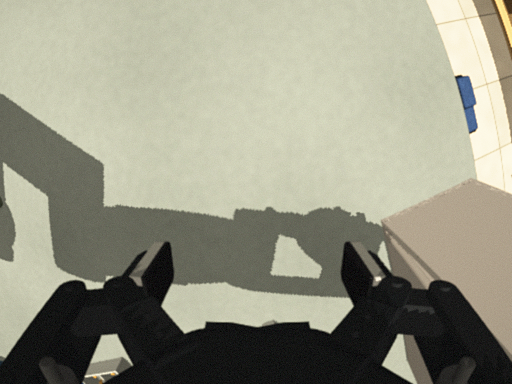

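```bash
python3 - <<'E'
from h import *
t=load('top0')['color'];s=load('scene0')['color']
a=cv2.resize(t[170:255,180:290],None,fx=5,fy=5,interpolation=cv2.INTER_CUBIC)
b=cv2.resize(s[155:235,210:340],None,fx=5,fy=5,interpolation=cv2.INTER_CUBIC)
cv2.imwrite('pics/a.png',a[:,:,::-1]);cv2.imwrite('pics/b.png',b[:,:,::-1])
E
```

```text
(no output)
```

View pics/a.png

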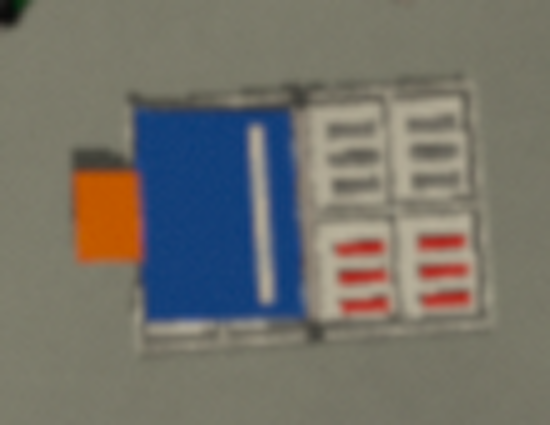

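View pics/b.png

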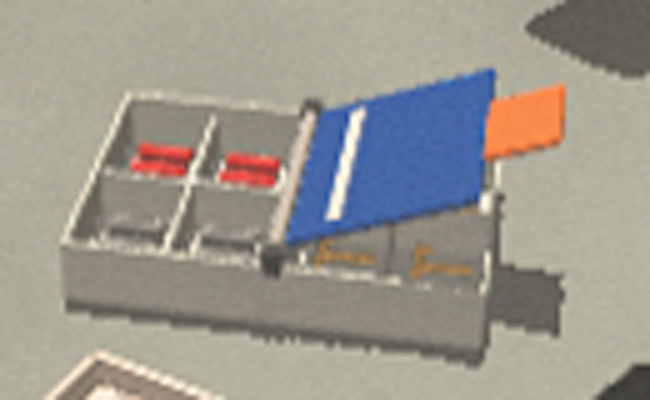

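```bash
python3 - <<'E'
from h import *
T=load('top0');S=load('scene0')
tp=lambda x,y:(x/5+180-.4,y/5+170-.4)
sp=lambda x,y:(x/5+210-.4,y/5+155-.4)
c=[onz(T,*tp(*p),.04) for p in[(128,97),(468,77),(492,325),(142,355)]]
for p in c:print('corner',p.round(4))
for p in[(65,243),(128,97),(488,290)]:print('scene corner',onz(S,*sp(*p),.04).round(4))
m=np.mean(c,0);ax=(c[0]+c[3]-c[1]-c[2]);print('ctr',m,'len',np.linalg.norm(ax)/2,np.degrees(np.arctan2(ax[1],ax[0])), np.linalg.norm(c[0]-c[3]))
a2=c[0]+c[1]-c[2]-c[3];print(np.degrees(np.arctan2(a2[1],a2[0])))
for n,a,b in[('tab lo',(78,260),(565,85)),('tab hi',(75,170),(562,145)),('blue hi far',(135,108),(478,203)),('blue lo',(145,322),(494,70))]:print(n,tri(T,tp(*a),S,sp(*b)))
for p in[(298,90),(316,335)]:print('knuckle',onz(T,*tp(*p),.046))
# thresholded orange both
for C in(T,S):
    h=cv2.cvtColor(C['color'],cv2.COLOR_RGB2HSV);M=cv2.inRange(h,(3,150,120),(20,255,255))
    n,l,st,ce=cv2.connectedComponentsWithStats(M);print(st[1:],ce[1:])
# other objects on top
E
```

```text
corner [0.624  0.1613 0.04  ]
corner [ 0.6336 -0.0749  0.04  ]
corner [ 0.461  -0.0864  0.04  ]
corner [0.4453 0.152  0.04  ]
scene corner [ 0.6328 -0.0737  0.04  ]
scene corner [ 0.4696 -0.0835  0.04  ]
scene corner [0.618  0.1653 0.04  ]
ctr [0.54097101 0.03802387 0.04      ] len 0.23764362698387587 93.05874564850167 0.1788890110556607
3.3897187350640814
tab lo (array([0.5025667 , 0.1889666 , 0.10816899]), np.float64(0.0024186298169571784))
tab hi (array([0.5628123 , 0.19203345, 0.10479606]), np.float64(0.0034364432389462018))
blue hi far (array([0.60683113, 0.15303686, 0.0886345 ]), np.float64(0.0019400380557949533))
blue lo (array([0.46290773, 0.14598598, 0.08960219]), np.float64(0.0007625625315778411))
knuckle [0.62548438 0.04328103 0.046     ]
knuckle [0.45602393 0.03355734 0.046     ]
[[445 135  53  75 923]
 [329 154   5   5  20]
 [376 193  27  83 616]
 [195 204  13  18 228]
 [270 217   2   1   2]
 [248 219   6   2  11]
 [255 219   1   1   1]
 [264 218   1   1   1]
 [266 219   2   1   2]
 [266 223   7   2  12]
 [248 225   1   1   1]
 [253 224   4   2   6]
 [265 229   8   2  10
[... 358 characters left out ...]
  224.5       ]
 [269.1        229.7       ]
 [253.33333333 230.44444444]]
[[406  15   6   6  30]
 [  0 158  15  10  71]
 [ 92 169  31  10 161]
 [307 172  16  15 167]
 [238 187   1   1   1]
 [150 215   1   1   1]
 [168 214   1   1   1]
 [134 216   8   5  17]
 [149 221   1   1   1]
 [159 221   1   1   1]
 [161 221   1   1   1]
 [423 238   1   1   1]] [[408.63333333  17.63333333]
 [  5.83098592 161.33802817]
 [106.52795031 173.38509317]
 [314.51497006 178.96407186]
 [238.         187.        ]
 [150.         215.        ]
 [168.         214.        ]
 [137.64705882 217.94117647]
 [149.         221.        ]
 [159.         221.        ]
 [161.         221.        ]
 [423.         238.        ]]
```

```bash
python3 - <<'E'
from h import *
T=load('top0')
for n,u,v,z in[('level',113,177,.047),('level',122,177,.047),('level',116,242,.047),('level',124,242,.047),('tape',174,170,.06),('tape',184,175,.06),('tape',189,156,.06),('nail',240,163,.02),('bowl',331,237,.045)]:print(n,onz(T,u,v,z).round(3))
E
```

```text
level [0.671 0.48  0.047]
level [0.67  0.449 0.047]
level [0.446 0.462 0.047]
level [0.446 0.435 0.047]
tape [0.689 0.267 0.06 ]
tape [0.671 0.232 0.06 ]
tape [0.738 0.216 0.06 ]
nail [0.719 0.04  0.02 ]
bowl [ 0.449 -0.266  0.045]
```

Request:
carry_out(
  commands=[
    {"dr": [0,0,64.4],"offset": [-0.063,0.373,-0.02],"hand": 0},
    {"dr": [0,0,64.4],"offset": [-0.063,0.373,-0.02],"hand": 0},
    {"dr": [0,0,64.4],"offset": [-0.063,0.373,-0.02],"hand": 0},
    {"dr": [0,0,64.4],"offset": [-0.063,0.373,-0.02],"hand": 0},
    {"dr": [0,0,64.4],"offset": [-0.063,0.373,-0.02],"hand": 0},
    {"dr": [0,0,64.4],"offset": [-0.063,0.373,-0.02],"hand": 0},
    {"dr": [0,0,64.4],"offset": [-0.063,0.373,-0.02],"hand": 0},
    {"dr": [0,0,64.4],"offset": [-0.063,0.373,-0.02],"hand": 0},
    {"dr": [0,0,64.4],"offset": [-0.063,0.373,-0.02],"hand": 0},
    {"dr": [0,0,64.4],"offset": [-0.063,0.373,-0.02],"hand": 0},
    {"dr": [0,0,64.4],"offset": [-0.063,0.373,-0.02],"hand": 0},
    {"dr": [0,0,64.4],"offset": [-0.063,0.373,-0.02],"hand": 0},
  ],
)

```text
t: 1.35
tool_pos: [0.5386, 0.3323, 0.2511]
ee_rot: [3.14, 0.092, -0.001]
contact_force: [0.3, 0.2, 0.5]
grip_width: 0.0002
```

```bash
python3 -c "
from h import *
s=arm.get_state();print(s['joints'].round(4),s['tool_pos'],s['ee_rot'])"
```

```text
[4.1610e-01 3.1480e-01 1.3657e+00 3.0000e-04 1.4618e+00 3.5770e-01] [0.5385783  0.33232941 0.25111673] [ 3.14025152e+00  9.16764978e-02 -1.15494580e-03]
```

Request:
carry_out(
  commands=[
    {"dr": [-60,0,0],"offset": [0,0,0.02],"hand": 0},
    {"dr": [-60,0,0],"offset": [0,0,0.02],"hand": 0},
    {"dr": [-60,0,0],"offset": [0,0,0.02],"hand": 0},
    {"dr": [-60,0,0],"offset": [0,0,0.02],"hand": 0},
    {"dr": [-60,0,0],"offset": [0,0,0.02],"hand": 0},
    {"dr": [-60,0,0],"offset": [0,0,0.02],"hand": 0},
    {"dr": [-60,0,0],"offset": [0,0,0.02],"hand": 0},
    {"dr": [-60,0,0],"offset": [0,0,0.02],"hand": 0},
    {"dr": [-60,0,0],"offset": [0,0,0.02],"hand": 0},
  ],
)

```text
t: 2.25
tool_pos: [0.5389, 0.3321, 0.2297]
ee_rot: [2.094, 0.062, 0.033]
contact_force: [-0.1, -0.5, -0.0]
grip_width: -0.0001
```

```bash
python3 -c "
from h import *
s=arm.get_state();print(s['joints'].round(4),s['tool_pos'],s['ee_rot'],s['t'])
cap('scene','s1');cap('wrist','w1')"
```

```text
[ 0.7498  0.8151  0.9886 -0.8255  2.0072  0.5962] [0.53894632 0.33209634 0.22970328] [2.09419752 0.06232633 0.03254228] 2.25
```

```bash
cat > kin.py <<'E'
import numpy as np
from scipy.optimize import least_squares
from scipy.spatial.transform import Rotation as R
St=[([1.02949,.207411,1.542965,0,1.393503,-.150507],[.2186605,.5309769,.23012579],[2.60963713,1.74730454,-.00322435]),
([.4161,.3148,1.3657,.0003,1.4618,.3577],[.5385783,.33232941,.25111673],[3.14025152,.0916764978,-.0011549458]),
([.7498,.8151,.9886,-.8255,2.0072,.5962],[.53894632,.33209634,.22970328],[2.09419752,.06232633,.03254228])]
def fk(q,p):
    h,L1,L2,d6=p[:4]
    A=R.from_euler('z',q[0]); B=A*R.from_euler('y',q[1]); C=A*R.from_euler('y',q[1]+q[2])
    D=C*R.from_euler('z',q[3])*R.from_euler('y',q[4]); E=D*R.from_euler('z',q[5])
    return np.array([0,0,h])+B.apply([0,0,L1])+C.apply([0,0,L2])+D.apply([0,0,d6]),E
def res(p): return np.concatenate([fk(q,p)[0]-np.array(x) for q,x,_ in St])
s=least_squares(res,[.3,.4,.4,.2]);P=s.x
C0=[fk(q,P)[1].inv()*R.from_rotvec(r) for q,_,r in St]
CR=C0[0]
lo=np.array([-2.73,-.86,.23,-1.11,.08,-2.82]);hi=np.array([2.73,2.22,2.46,4.25,2.63,2.82])
def ik(pos,Rt,q0):
    def f(q):
        x,E=fk(q,P); return np.concatenate([(x-pos)*5,((E*CR).inv()*Rt).as_rotvec()])
    b=least_squares(f,np.clip(q0,lo+1e-3,hi-1e-3),bounds=(lo,hi)); return b.x,np.linalg.norm(b.fun)
if __name__=='__main__':
    print(P,s.cost,np.abs(s.fun).max()); [print(c.as_rotvec()) for c in C0]
E
python3 kin.py
```

```text
[0.24100909 0.28764706 0.5304516  0.19559853] 0.007716019573416451 0.08321530922877843
[ 7.80090162e-06 -5.60671589e-05  3.14158585e+00]
[-5.01826312e-05 -2.07565520e-05  3.14158850e+00]
[7.35504329e-05 2.20482569e-05 3.14154494e+00]
```

View pics/s1.png

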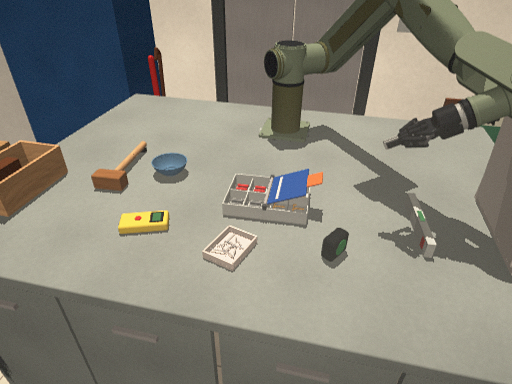

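View pics/w1.png

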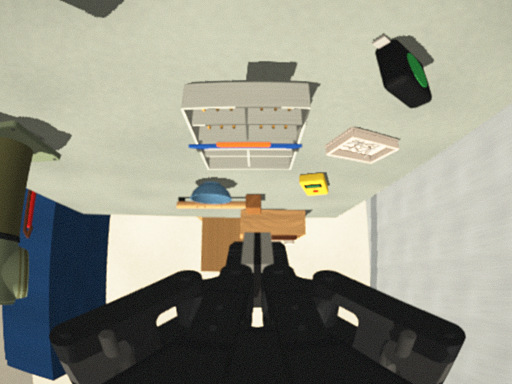

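```bash
sed -i 's/h,L1,L2,d6=p\[:4\]/h,L1,L2,d6,oy=p[:5]/; s/B.apply(\[0,0,L1\])/B.apply([0,oy,L1])/; s/\[.3,.4,.4,.2\]/[.3,.4,.4,.2,.086]/' kin.py; python3 kin.py
cat > plan.py <<'E'
from kin import *
psi=np.radians(3.2); O=np.array([.541,.0385,.0]); ex=np.array([np.cos(psi),np.sin(psi),0]);ey=np.array([-np.sin(psi),np.cos(psi),0])
def pose(y,z,a,x=0):  # box-frame tip pos, tool pitch a below horizontal
    a=np.radians(a); p=O+ex*x+ey*y+np.array([0,0,z]); d=-np.cos(a)*ey+np.array([0,0,-np.sin(a)])
    return p,R.from_matrix(np.array([ex,np.cross(d,ex),d]).T)
E
python3 - <<'E'
from plan import *
for a in(40,30,20,10,0):
  q=np.array(St[2][0])
  for y,z in((.22,.08),(.145,.085),(.1,.15),(.03,.18),(-.03,.16)):
    p,Rt=pose(y,z,a);q,e=ik(p,Rt,q);print(a,y,z,q.round(2),round(e,4))
E
```

```text
[0.19851824 0.44336172 0.48807859 0.31627298 0.08625532] 2.0691788045821878e-05 0.004373908776892588
[ 7.80090162e-06 -5.60671589e-05  3.14158585e+00]
[-5.01826312e-05 -2.07565520e-05  3.14158850e+00]
[7.35504329e-05 2.20482569e-05 3.14154494e+00]
40 0.22 0.08 [ 0.65  0.72  1.38 -0.69  1.61  0.78] 0.0
40 0.145 0.085 [ 0.56  0.62  1.53 -0.74  1.52  0.75] 0.0
40 0.1 0.15 [ 0.5   0.5   1.57 -0.77  1.55  0.65] 0.0
40 0.03 0.18 [ 0.39  0.4   1.65 -0.81  1.5   0.57] 0.0
40 -0.03 0.16 [ 0.29  0.37  1.74 -0.86  1.4   0.56] 0.0
30 0.22 0.08 [ 0.69  0.82  1.32 -0.79  1.73  0.81] 0.0
30 0.145 0.085 [ 0.6   0.72  1.49 -0.84  1.63  0.81] 0.0
30 0.1 0.15 [ 0.54  0.58  1.55 -0.88  1.65  0.72] 0.0
30 0.03 0.18 [ 0.44  0.48  1.64 -0.93  1.59  0.66] 0.0
30 -0.03 0.16 [ 0.35  0.45  1.73 -0.98  1.49  0.66] 0.0
20 0.22 0.08 [ 0.71  0.91  1.27 -0.89  1.85  0.83] 0.0
20 0.145 0.085 [ 0.63  0.81  1.44 -0.93  1.75  0.85] 0.0
20 0.1 0.15 [ 0.57  0.67  1.53 -0.98  1.74  0.77] 0.0
20 0.03 0.18 [ 0.47  0.56  1.63 -1.04  1.68  0.73] 0.0
20 -0.03 0.16 [ 0.38  0.54  1.73 -1.1   1.59  0.75] 0.0
10 0.22 0.08 [ 0.73  1.01  1.22 -0.98  1.96  0.84] 0.0
10 0.145 0.085 [ 0.64  0.91  1.41 -1.03  1.86  0.88] 0.0
10 0.1 0.15 [ 0.59  0.76  1.51 -1.08  1.85  0.82] 0.0
10 0.03 0.18 [ 0.49  0.65  1.61 -1.11  1.78  0.78] 0.0447
10 -0.03 0.16 [ 0.39  0.62  1.67 -1.11  1.7   0.79] 0.1077
0 0.22 0.08 [ 0.73  1.1   1.19 -1.09  2.06  0.84] 0.0
0 0.145 0.085 [ 0.65  1.    1.37 -1.11  1.97  0.9 ] 0.011
0 0.1 0.15 [ 0.59  0.84  1.46 -1.11  1.95  0.84] 0.0851
0 0.03 0.18 [ 0.49  0.72  1.55 -1.11  1.88  0.81] 0.171
0 -0.03 0.16 [ 0.4   0.71  1.61 -1.11  1.81  0.83] 0.2299
```

```bash
python3 - <<'E'
from h import *
T=load('top0');S=load('scene0')
for u,v in((63,178),(63,270),(42,160),(45,270),(22,155)):print(u,v,onz(T,u,v,0).round(3),onz(T,u,v,.2).round(3))
for u,v in((478,183),(511,268)):print('s',onz(S,u,v,0).round(3))
E
cat > rows.py <<'E'
import sys
from plan import *
from h import arm
def rel(targets):
    s=arm.get_state();R0=R.from_rotvec(s['ee_rot']);p0=s['tool_pos']
    q=s['joints'];out=[]
    for t in targets:
        p,Rt=pose(*t);d=R0.inv().apply(p-p0);r=np.degrees((R0.inv()*Rt).as_rotvec());q,e=ik(p,Rt,q)
        out.append((d.round(4).tolist(),r.round(1).tolist()));print(t,out[-1],q.round(2),round(e,4))
w=.011
def leaf(th,a,rc=.143,gap=0):
    t=np.radians(th);b=np.radians(a);u=np.array([np.cos(t),np.sin(t)]);n=np.array([-u[1],u[0]]);m=np.array([-np.sin(b),np.cos(b)])
    p=np.array([0,.044])+rc*u-(.0025+gap)*n-w*m
    return (float(p[0]),float(p[1]),a)
E
python3 - <<'E'
from rows import *
rel([(.21,.11,15),(.20,.076,15),leaf(22,15,gap=.008)])
E
```

```text
63 178 [0.681 0.672 0.   ] [0.636 0.591 0.2  ]
63 270 [0.358 0.653 0.   ] [0.352 0.575 0.2  ]
42 160 [0.749 0.751 0.   ] [0.696 0.66  0.2  ]
45 270 [0.359 0.715 0.   ] [0.354 0.629 0.2  ]
22 155 [0.769 0.823 0.   ] [0.713 0.724 0.2  ]
s [0.259 0.702 0.   ]
s [0.667 0.675 0.   ]
(0.21, 0.11, 15) ([-0.0162, -0.0653, 0.1336], [-15.2, -0.1, -0.2]) [ 0.71  0.91  1.27 -0.95  1.91  0.81] 0.0
(0.2, 0.076, 15) ([-0.0163, -0.0897, 0.1593], [-15.2, -0.1, -0.2]) [ 0.7   0.94  1.3  -0.94  1.87  0.85] 0.0
(0.1393676699300454, 0.0772081282963444, 15) ([-0.0163, -0.0581, 0.2111], [-15.2, -0.1, -0.2]) [ 0.63  0.87  1.43 -0.98  1.79  0.88] 0.0
```

Request:
carry_out(
  commands=[
    {"dr": [-5,0,0],"offset": [-0.006,-0.025,0.05],"hand": 0},
    {"dr": [-10,0,0],"offset": [-0.012,-0.045,0.09],"hand": 0},
    {"dr": [-15,0,0],"offset": [-0.016,-0.065,0.134],"hand": 0},
    {"dr": [-15,0,0],"offset": [-0.016,-0.065,0.134],"hand": 0},
    {"dr": [-15,0,0],"offset": [-0.016,-0.078,0.146],"hand": 0},
    {"dr": [-15,0,0],"offset": [-0.016,-0.09,0.159],"hand": 0},
    {"dr": [-15,0,0],"offset": [-0.016,-0.09,0.159],"hand": 0},
    {"dr": [-15,0,0],"offset": [-0.016,-0.09,0.159],"hand": 0},
  ],
)

```text
t: 3.15
tool_pos: [0.5304, 0.2391, 0.0764]
ee_rot: [1.835, 0.048, 0.043]
contact_force: [-0.8, -0.0, 1.1]
grip_width: -0.0
```

```bash
python3 - <<'E'
from rows import *
from h import cap,cv2
s=arm.get_state();print(s['t'],s['tool_pos'],s['contact_force'])
for n in('scene','top','wrist'):
    c=cap(n,n[0]+'2')['color']
    if n=='scene':c=c[130:260,200:380]
    if n=='top':c=c[150:270,130:290]
    if n!='wrist':c=cv2.resize(c,None,fx=4,fy=4,interpolation=cv2.INTER_CUBIC)
    cv2.imwrite(f'pics/{n[0]}2.png',c[:,:,::-1])
E
```

```text
3.15 [0.53040644 0.23907137 0.07635145] [-0.81145977 -0.03584285  1.13576919]
```

View pics/s2.png

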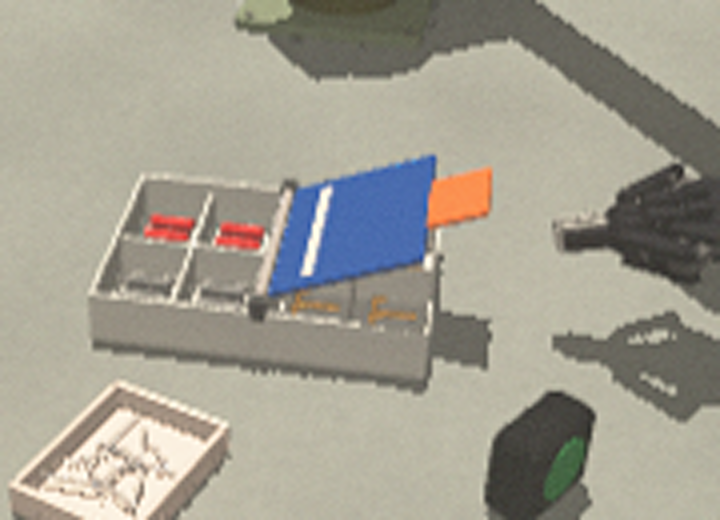

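View pics/t2.png

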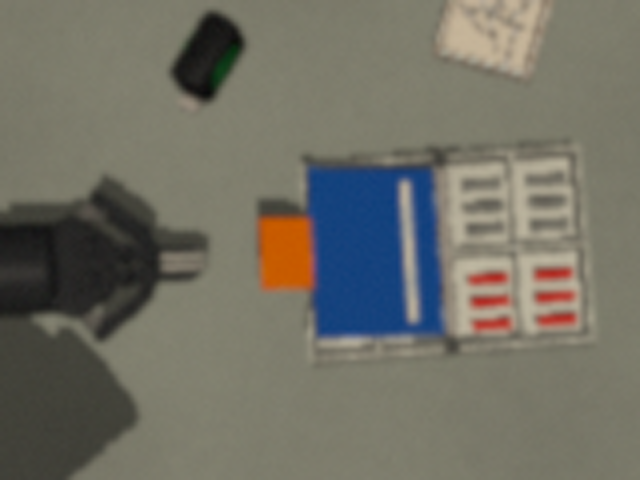

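View pics/w2.png

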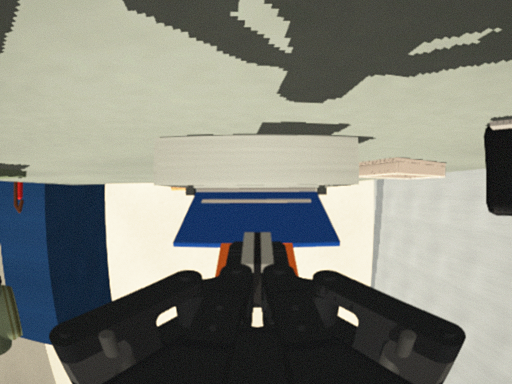

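```bash
python3 - <<'E'
from rows import *
A=lambda th:15+(th-22)*75/158
rel([leaf(22,15,gap=.008),leaf(22,15)]+[leaf(t,A(t)) for t in(26,30,35,40,45,50,55,60)])
E
```

```text
(0.1393676699300454, 0.0772081282963444, 15) ([-0.0003, 0.0174, 0.059], [-0.1, -0.1, -0.2]) [ 0.63  0.87  1.43 -0.98  1.79  0.88] 0.0
(0.13637081718271812, 0.08462559913287869, 15) ([-0.0002, 0.0253, 0.0599], [-0.1, -0.1, -0.2]) [ 0.63  0.85  1.44 -0.99  1.79  0.87] 0.0
(0.13282096809121083, 0.09391506880642422, 16.89873417721519) ([-0.0002, 0.0352, 0.0609], [1.8, -0.1, -0.2]) [ 0.62  0.82  1.46 -0.97  1.77  0.85] 0.0
(0.12863609527484252, 0.10292163800507208, 18.79746835443038) ([-0.0002, 0.045, 0.0626], [3.7, -0.1, -0.2]) [ 0.61  0.78  1.47 -0.96  1.75  0.84] 0.0
(0.12254534198385533, 0.11371596850771903, 21.17088607594937) ([-0.0001, 0.057, 0.0657], [6.0, -0.1, -0.2]) [ 0.6   0.74  1.49 -0.94  1.73  0.81] 0.0
(0.11554536309118618, 0.12391925092190054, 23.544303797468352) ([-0.0001, 0.0687, 0.0698], [8.4, -0.1, -0.2]) [ 0.58  0.69  1.51 -0.93  1.7   0.79] 0.0
(0.10769191665890944, 0.13345485378671418, 25.917721518987342) ([-0.0001, 0.08, 0.0748], [10.8, -0.1, -0.2]) [ 0.56  0.65  1.53 -0.91  1.68  0.77] 0.0
(0.09904721171163099, 0.14225132907684765, 28.29113924050633) ([-0.0001, 0.0907, 0.0809], [13.2, -0.1, -0.2]) [ 0.54  0.61  1.55 -0.9   1.65  0.74] 0.0
(0.08967943060270665, 0.15024295403731355, 30.664556962025316) ([-0.0, 0.1009, 0.0878], [15.5, -0.1, -0.2]) [ 0.52  0.57  1.57 -0.88  1.63  0.71] 0.0
(0.07966220600325044, 0.15737022927374164, 33.037974683544306) ([-0.0, 0.1104, 0.0957], [17.9, -0.1, -0.2]) [ 0.5   0.53  1.59 -0.86  1.6   0.69] 0.0
```

Slide in under the tab, then begin lifting to about 45°.

Request:
carry_out(
  commands=[
    {"dr": [0,0,0],"offset": [0,0.006,0.02],"hand": 0},
    {"dr": [0,0,0],"offset": [0,0.012,0.04],"hand": 0},
    {"dr": [0,0,0],"offset": [0,0.017,0.059],"hand": 0},
    {"dr": [0,0,0],"offset": [0,0.02,0.0595],"hand": 0},
    {"dr": [0,0,0],"offset": [0,0.025,0.06],"hand": 0},
    {"dr": [1,0,0],"offset": [0,0.03,0.0605],"hand": 0},
    {"dr": [1.8,0,0],"offset": [0,0.035,0.061],"hand": 0},
    {"dr": [2.8,0,0],"offset": [0,0.04,0.062],"hand": 0},
    {"dr": [3.7,0,0],"offset": [0,0.045,0.063],"hand": 0},
    {"dr": [4.9,0,0],"offset": [0,0.051,0.064],"hand": 0},
    {"dr": [6,0,0],"offset": [0,0.057,0.066],"hand": 0},
    {"dr": [7.2,0,0],"offset": [0,0.063,0.068],"hand": 0},
    {"dr": [8.4,0,0],"offset": [0,0.069,0.07],"hand": 0},
    {"dr": [9.6,0,0],"offset": [0,0.0745,0.0725],"hand": 0},
    {"dr": [10.8,0,0],"offset": [0,0.08,0.075],"hand": 0},
  ],
)

```text
t: 4.8
tool_pos: [0.5344, 0.1444, 0.1322]
ee_rot: [2.022, 0.056, 0.036]
contact_force: [-0.5, 1.1, -0.3]
grip_width: 0.0001
```

```bash
cat > look.py <<'E'
import sys
from h import *
s=arm.get_state();print(s['t'],s['tool_pos'],s['contact_force'])
k=sys.argv[1]
a=cap('scene','s'+k)['color'][110:250,190:390];b=cap('top','t'+k)['color'][150:270,130:330]
im=np.vstack([cv2.resize(a,(640,448)),cv2.resize(b,(640,384))]);im=cv2.resize(im,None,fx=.72,fy=.72)
cv2.imwrite(f'pics/m{k}.png',im[:,:,::-1])
E
python3 look.py 3; python3 - <<'E'
from rows import *
A=lambda th:15+(th-22)*75/158
rel([leaf(t,A(t)) for t in range(45,121,5)])
E
```

```text
4.8 [0.53439677 0.14444737 0.13222819] [-0.53791339  1.13451429 -0.26669036]
(0.10769191665890944, 0.13345485378671418, 25.917721518987342) ([0.0003, -0.0007, -0.0017], [0.1, 0.0, -0.1]) [ 0.56  0.65  1.53 -0.91  1.68  0.77] 0.0
(0.09904721171163099, 0.14225132907684765, 28.29113924050633) ([0.0003, 0.011, 0.0022], [2.4, 0.0, -0.1]) [ 0.54  0.61  1.55 -0.9   1.65  0.74] 0.0
(0.08967943060270665, 0.15024295403731355, 30.664556962025316) ([0.0003, 0.0223, 0.0072], [4.8, -0.0, -0.1]) [ 0.52  0.57  1.57 -0.88  1.63  0.71] 0.0
(0.07966220600325044, 0.15737022927374164, 33.037974683544306) ([0.0004, 0.0331, 0.0131], [7.2, -0.0, -0.1]) [ 0.5   0.53  1.59 -0.86  1.6   0.69] 0.0
(0.06907405650139922, 0.16358032931106295, 35.411392405063296) ([0.0004, 0.0433, 0.0199], [9.5, -0.0, -0.1]) [ 0.47  0.49  1.6  -0.84  1.57  0.66] 0.0
(0.057997785114148076, 0.16882750219545248, 37.78481012658228) ([0.0004, 0.0528, 0.0276], [11.9, -0.0, -0.1]) [ 0.45  0.45  1.62 -0.82  1.54  0.62] 0.0
(0.04651984529615929, 0.1730734151024914, 40.15822784810126) ([0.0004, 0.0617, 0.0361], [14.3, -0.0, -0.1]) [ 0.42  0.
[... 698 characters left out ...]
6962) ([0.0005, 0.0928, 0.0879], [26.2, -0.0, -0.1]) [ 0.24  0.28  1.71 -0.67  1.35  0.4 ] 0.0
(-0.025652341982435267, 0.1763708905017487, 54.39873417721519) ([0.0005, 0.0961, 0.0996], [28.5, -0.0, -0.1]) [ 0.2   0.26  1.72 -0.64  1.32  0.36] 0.0
(-0.03735817010293801, 0.1732034266639748, 56.77215189873418) ([0.0005, 0.0984, 0.1115], [30.9, -0.0, -0.1]) [ 0.16  0.24  1.73 -0.6   1.29  0.31] 0.0
(-0.04872543814574644, 0.16901711419976367, 59.14556962025316) ([0.0005, 0.0996, 0.1235], [33.3, -0.0, -0.1]) [ 0.12  0.23  1.74 -0.57  1.26  0.27] 0.0
(-0.0596662093914921, 0.16384609022546115, 61.51898734177215) ([0.0005, 0.0997, 0.1356], [35.7, -0.0, -0.1]) [ 0.08  0.22  1.75 -0.53  1.23  0.22] 0.0
```

View pics/m3.png

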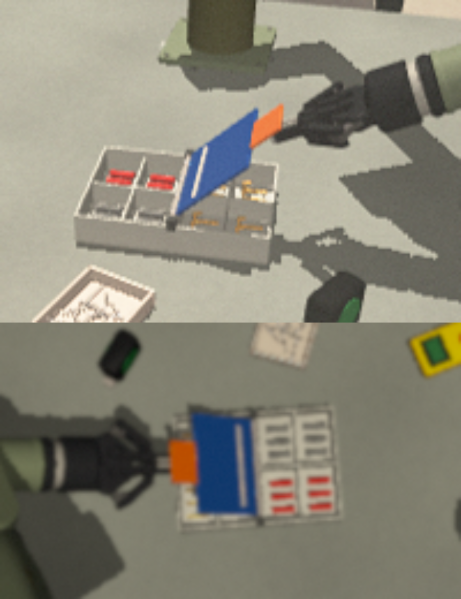

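Request:
carry_out(
  commands=[
    {"dr": [2.4,0,0],"offset": [0,0.011,0.0022],"hand": 0},
    {"dr": [4.8,0,0],"offset": [0,0.0223,0.0072],"hand": 0},
    {"dr": [7.2,0,0],"offset": [0,0.0331,0.0131],"hand": 0},
    {"dr": [9.5,0,0],"offset": [0,0.0433,0.02],"hand": 0},
    {"dr": [11.9,0,0],"offset": [0,0.0528,0.0276],"hand": 0},
    {"dr": [14.3,0,0],"offset": [0,0.0617,0.0361],"hand": 0},
    {"dr": [16.7,0,0],"offset": [0,0.0697,0.0453],"hand": 0},
    {"dr": [19,0,0],"offset": [0,0.0769,0.0551],"hand": 0},
    {"dr": [21.4,0,0],"offset": [0,0.0832,0.0656],"hand": 0},
    {"dr": [23.8,0,0],"offset": [0,0.0885,0.0765],"hand": 0},
    {"dr": [26.2,0,0],"offset": [0,0.0928,0.0879],"hand": 0},
    {"dr": [28.5,0,0],"offset": [0,0.0961,0.0996],"hand": 0},
    {"dr": [30.9,0,0],"offset": [0,0.0984,0.1115],"hand": 0},
    {"dr": [33.3,0,0],"offset": [0,0.0996,0.1235],"hand": 0},
  ],
)

```text
t: 6.3
tool_pos: [0.5427, -0.0101, 0.1676]
ee_rot: [2.603, 0.073, 0.019]
contact_force: [0.2, 0.1, 0.4]
grip_width: -0.0004
```

```bash
python3 look.py 4; python3 - <<'E'
from rows import *
A=lambda th:15+(th-22)*75/158
rel([leaf(t,A(t)) for t in (115,120,125,130,135,140,145,150,155,160,164,168,172)])
E
```

```text
6.3 [ 0.54265173 -0.01006884  0.1675843 ] [0.16763676 0.09773305 0.4089364 ]
(-0.04872543814574644, 0.16901711419976367, 59.14556962025316) ([0.0014, -0.0004, -0.0018], [0.1, 0.1, -0.1]) [ 0.12  0.23  1.74 -0.57  1.26  0.27] 0.0
(-0.0596662093914921, 0.16384609022546115, 61.51898734177215) ([0.0014, 0.0063, 0.0083], [2.5, 0.1, -0.1]) [ 0.08  0.22  1.75 -0.53  1.23  0.22] 0.0
(-0.0700958885263937, 0.15773204316349096, 63.892405063291136) ([0.0015, 0.0121, 0.0189], [4.8, 0.1, -0.1]) [ 0.04  0.21  1.76 -0.49  1.21  0.17] 0.0
(-0.07993386774459035, 0.15072389146417747, 66.26582278481013) ([0.0015, 0.0169, 0.03], [7.2, 0.1, -0.2]) [-0.    0.2   1.77 -0.45  1.18  0.12] 0.0
(-0.08910414233535707, 0.14287740721166778, 68.63924050632912) ([0.0015, 0.0208, 0.0414], [9.6, 0.1, -0.2]) [-0.04  0.2   1.78 -0.41  1.15  0.07] 0.0
(-0.09753589106658536, 0.13425478748556582, 71.0126582278481) ([0.0016, 0.0236, 0.0532], [12.0, 0.1, -0.2]) [-0.08  0.2   1.79 -0.36  1.13  0.02] 0.0
(-0.10516401694412994, 0.12492417674764467, 73.3860759493671) ([0.0016, 0.0253, 0.0651], [14.3, 0.1, -0.2]) [-0.12  0.21  1.
[... 227 characters left out ...]
1139240506) ([0.0017, 0.0256, 0.0891], [19.1, 0.1, -0.2]) [-0.19  0.23  1.8  -0.23  1.07 -0.13] 0.0
(-0.1226716523135714, 0.09344378683238423, 80.50632911392405) ([0.0017, 0.0241, 0.1011], [21.4, 0.1, -0.2]) [-0.22  0.24  1.81 -0.18  1.06 -0.19] 0.0
(-0.12586782966537338, 0.08436543937742658, 82.40506329113924) ([0.0017, 0.0222, 0.1105], [23.3, 0.1, -0.2]) [-0.24  0.25  1.81 -0.15  1.05 -0.23] 0.0
(-0.1284096440221431, 0.0750849490007854, 84.30379746835443) ([0.0017, 0.0196, 0.1198], [25.2, 0.1, -0.2]) [-0.26  0.26  1.81 -0.11  1.04 -0.27] 0.0
(-0.13028455272530962, 0.06564889567793558, 86.20253164556962) ([0.0017, 0.0164, 0.1288], [27.1, 0.1, -0.2]) [-0.29  0.28  1.81 -0.07  1.03 -0.3 ] 0.0
```

View pics/m4.png

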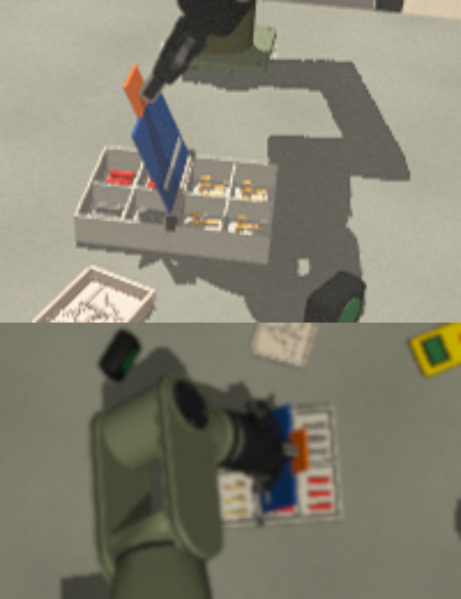

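```bash
python3 - <<'E'
from rows import *
A=lambda th:15+(th-22)*75/158
rel([leaf(t,A(t),.148) for t in (120,125,130,135,140,145,150,155,160,164,168)])
E
```

```text
(-0.0621662093914921, 0.16817621724438334, 61.51898734177215) ([0.0014, 0.0107, 0.0059], [2.5, 0.1, -0.1]) [ 0.08  0.21  1.75 -0.53  1.24  0.21] 0.0
(-0.07296377070814894, 0.1618278033849359, 63.892405063291136) ([0.0015, 0.0167, 0.0169], [4.8, 0.1, -0.1]) [ 0.03  0.2   1.76 -0.49  1.21  0.16] 0.0
(-0.08314780579302304, 0.15455411367977234, 66.26582278481013) ([0.0015, 0.0217, 0.0283], [7.2, 0.1, -0.2]) [-0.01  0.2   1.77 -0.45  1.18  0.11] 0.0
(-0.09263967624128981, 0.14641294111760053, 68.63924050632912) ([0.0015, 0.0256, 0.0402], [9.6, 0.1, -0.2]) [-0.05  0.2   1.78 -0.41  1.16  0.06] 0.0
(-0.10136611328218026, 0.13746872553399853, 71.0126582278481) ([0.0016, 0.0285, 0.0524], [12.0, 0.1, -0.2]) [-0.09  0.2   1.78 -0.36  1.13  0.01] 0.0
(-0.1092597771655749, 0.12779205892939988, 73.3860759493671) ([0.0016, 0.0303, 0.0647], [14.3, 0.1, -0.2]) [-0.12  0.21  1.79 -0.32  1.11 -0.04] 0.0
(-0.11625977124740582, 0.11745914389586522, 75.75949367088607) ([0.0016, 0.031, 0.0772], [16.7, 0.1, -0.2]) [-0.16  0.21  1.8  -0.27  1.09 -0.09] 0.0
(-0.12231210685864123, 0.10655120928176015, 78.13291139240506) ([0.0017, 0.0306, 0.0897], [19.1, 0.1, -0.2]) [-0.19  0.23  1.8  -0.23  1.07 -0.14] 0.0
(-0.12737011541750093, 0.09515388754901259, 80.50632911392405) ([0.0017, 0.029, 0.102], [21.4, 0.1, -0.2]) [-0.23  0.24  1.8  -0.18  1.06 -0.19] 0.0
(-0.13067413814506498, 0.08574362615651157, 82.40506329113924) ([0.0017, 0.027, 0.1118], [23.3, 0.1, -0.2]) [-0.25  0.25  1.81 -0.15  1.05 -0.23] 0.0
(-0.13330038202581213, 0.0761245074548742, 84.30379746835443) ([0.0017, 0.0243, 0.1214], [25.2, 0.1, -0.2]) [-0.27  0.26  1.81 -0.11  1.04 -0.27] 0.0
```

Request:
carry_out(
  commands=[
    {"dr": [2.5,0,0],"offset": [0.0015,0.0107,0.006],"hand": 0},
    {"dr": [4.8,0,0],"offset": [0.0015,0.0167,0.017],"hand": 0},
    {"dr": [7.2,0,0],"offset": [0.0015,0.0217,0.0283],"hand": 0},
    {"dr": [9.6,0,0],"offset": [0.0015,0.0256,0.0402],"hand": 0},
    {"dr": [12,0,0],"offset": [0.0015,0.0285,0.0524],"hand": 0},
    {"dr": [14.3,0,0],"offset": [0.0015,0.0303,0.0647],"hand": 0},
    {"dr": [16.7,0,0],"offset": [0.0015,0.031,0.0772],"hand": 0},
    {"dr": [17.9,0,0],"offset": [0.0015,0.0308,0.0835],"hand": 0},
    {"dr": [19.1,0,0],"offset": [0.0015,0.0306,0.0897],"hand": 0},
    {"dr": [20.3,0,0],"offset": [0.0015,0.0298,0.0958],"hand": 0},
    {"dr": [21.4,0,0],"offset": [0.0015,0.029,0.102],"hand": 0},
    {"dr": [22.4,0,0],"offset": [0.0015,0.028,0.107],"hand": 0},
    {"dr": [23.3,0,0],"offset": [0.0015,0.027,0.1118],"hand": 0},
    {"dr": [24.3,0,0],"offset": [0.0015,0.0256,0.1166],"hand": 0},
    {"dr": [25.2,0,0],"offset": [0.0015,0.0243,0.1214],"hand": 0},
  ],
)

```text
t: 7.9
tool_pos: [0.5492, -0.0925, 0.0756]
ee_rot: [3.042, 0.085, 0.004]
contact_force: [0.6, 0.7, 0.3]
grip_width: -0.0001
```

```bash
python3 look.py 5; python3 - <<'E'
from rows import *
A=lambda th:15+(th-22)*75/158
print(leaf(168,A(168),.148))
rel([(-.136,.067,86),(-.138,.056,88),(-.139,.0495,90),(-.139,.0465,90)])
E
```

```text
7.9 [ 0.54919422 -0.09245346  0.07559272] [0.63926147 0.65862026 0.31851848]
(-0.13330038202581213, 0.0761245074548742, 84.30379746835443)
(-0.136, 0.067, 86) ([-0.0003, 0.0036, 0.0085], [1.7, 0.1, -0.0]) [-0.29  0.28  1.81 -0.08  1.03 -0.31] 0.0
(-0.138, 0.056, 88) ([-0.0003, 0.0045, 0.0197], [3.7, 0.1, -0.0]) [-0.32  0.3   1.81 -0.04  1.02 -0.35] 0.0
(-0.139, 0.0495, 90) ([-0.0003, 0.0049, 0.0262], [5.7, 0.1, -0.0]) [-0.34  0.31  1.81  0.    1.02 -0.39] 0.0
(-0.139, 0.0465, 90) ([-0.0002, 0.0046, 0.0292], [5.7, 0.1, -0.0]) [-0.34  0.31  1.81  0.    1.01 -0.39] 0.0
```

View pics/m5.png

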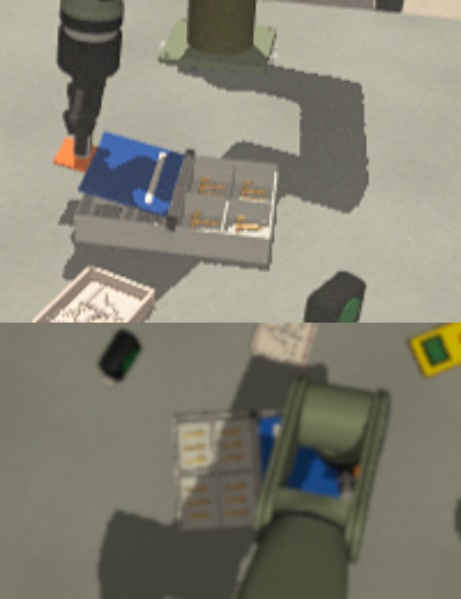

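Request:
carry_out(
  commands=[
    {"dr": [0.9,0,0],"offset": [0,0.004,0.004],"hand": 0},
    {"dr": [1.7,0,0],"offset": [0,0.006,0.008],"hand": 0},
    {"dr": [2.7,0,0],"offset": [0,0.008,0.012],"hand": 0},
    {"dr": [3.7,0,0],"offset": [0,0.009,0.016],"hand": 0},
    {"dr": [4.5,0,0],"offset": [0,0.0095,0.02],"hand": 0},
    {"dr": [5.2,0,0],"offset": [0,0.01,0.023],"hand": 0},
    {"dr": [5.7,0,0],"offset": [0,0.01,0.0255],"hand": 0},
    {"dr": [5.7,0,0],"offset": [0,0.01,0.0275],"hand": 0},
    {"dr": [5.7,0,0],"offset": [0,0.01,0.029],"hand": 0},
    {"dr": [5.7,0,0],"offset": [0,0.01,0.029],"hand": 0},
    {"dr": [5.7,0,0],"offset": [0,0.01,0.029],"hand": 0},
  ],
)

```text
t: 9.1
tool_pos: [0.5499, -0.105, 0.0481]
ee_rot: [3.14, 0.088, 0.0]
contact_force: [0.5, -0.4, -0.3]
grip_width: 0.0002
```

```bash
python3 look.py 6
```

```text
9.1 [ 0.54989006 -0.10503304  0.04808938] [ 0.53963049 -0.37935922 -0.34357596]
```

View pics/m6.png

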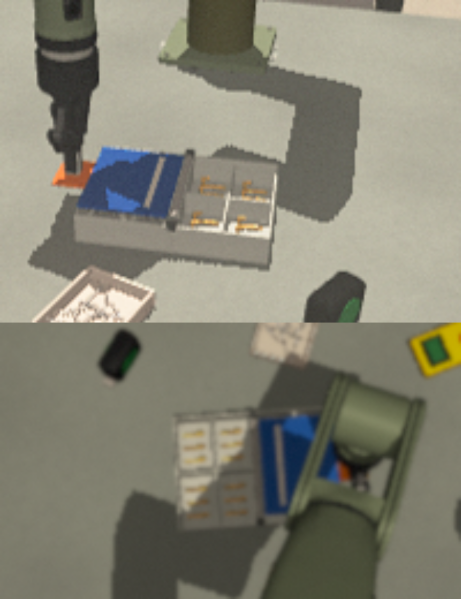

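Request:
carry_out(
  commands=[
    {"dr": [0,0,0],"offset": [0,0,0.0007],"hand": 0},
    {"dr": [0,0,0],"offset": [0,0,0.0014],"hand": 0},
    {"dr": [0,0,0],"offset": [0,0,0.002],"hand": 0},
    {"dr": [0,0,0],"offset": [0,0,0.002],"hand": 0},
  ],
)

```text
t: 9.6
tool_pos: [0.5501, -0.1052, 0.0465]
ee_rot: [-3.14, -0.088, -0.0]
contact_force: [-0.4, 0.6, 3.7]
grip_width: -0.0
```

Request:
carry_out(
  commands=[
    {"dr": [0,0,0],"offset": [0,0,0.0005],"hand": 0},
    {"dr": [0,0,0],"offset": [0,0,0.001],"hand": 0},
    {"dr": [0,0,0],"offset": [0,0,0.001],"hand": 0},
  ],
)

```text
t: 9.9
tool_pos: [0.5501, -0.1052, 0.0464]
ee_rot: [-3.14, -0.088, -0.0]
contact_force: [-3.5, 1.1, 9.1]
grip_width: 0.0001
```

The leaf is at its stop: z holds at 46.4 mm while the force rises to 9 N. I'm retreating straight up.

Request:
carry_out(
  commands=[
    {"dr": [0,0,0],"offset": [0,0,-0.004],"hand": 0},
    {"dr": [0,0,0],"offset": [0,0,-0.015],"hand": 0},
    {"dr": [0,0,0],"offset": [0,0,-0.04],"hand": 0},
    {"dr": [0,0,0],"offset": [0,0,-0.08],"hand": 0},
    {"dr": [0,0,0],"offset": [0,0,-0.12],"hand": 0},
    {"dr": [0,0,0],"offset": [0,0.04,-0.15],"hand": 0},
    {"dr": [0,0,0],"offset": [0,0.08,-0.17],"hand": 0},
    {"dr": [0,0,0],"offset": [0,0.12,-0.18],"hand": 0},
    {"dr": [0,0,0],"offset": [0,0.16,-0.19],"hand": 0},
    {"dr": [0,0,0],"offset": [0,0.2,-0.2],"hand": 0},
    {"dr": [0,0,0],"offset": [0,0.24,-0.2],"hand": 0},
    {"dr": [0,0,0],"offset": [0,0.24,-0.2],"hand": 0},
    {"dr": [0,0,0],"offset": [0,0.24,-0.2],"hand": 0},
  ],
)

```text
t: 11.2
tool_pos: [0.5628, -0.3456, 0.2448]
ee_rot: [-3.139, -0.085, 0.001]
contact_force: [-0.7, 0.6, -0.3]
grip_width: 0.0001
```

```bash
python3 look.py 7; python3 - <<'E'
from h import *
for k,a in(('s','scene0'),('t','top0')):
    d=cv2.absdiff(load(k+'7')['color'],load(a)['color']).max(2)
    cv2.imwrite(f'pics/d{k}.png',(d>40).astype('uint8')*255)
im=np.vstack([load('s7')['color'],load('t7')['color']]);cv2.imwrite('pics/full7.png',cv2.resize(im,None,fx=.75,fy=.75)[:,:,::-1])
E
```

```text
11.2 [ 0.56280808 -0.34557198  0.24478047] [-0.68707647  0.5734885  -0.33224977]
```

View pics/m7.png

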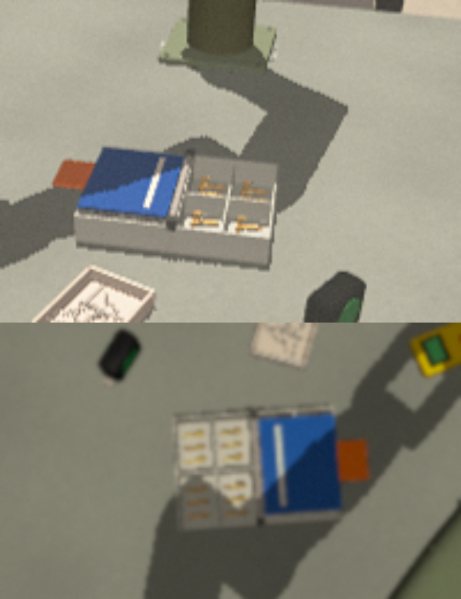

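View pics/full7.png

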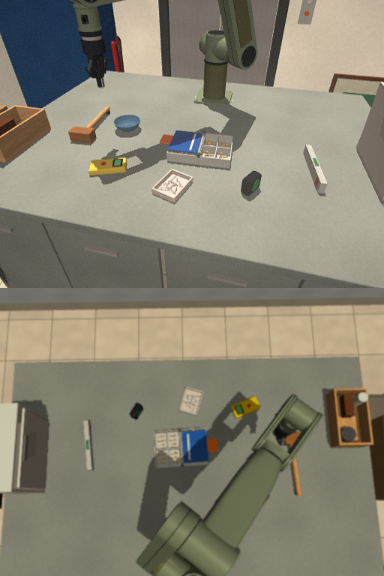

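View pics/ds.png

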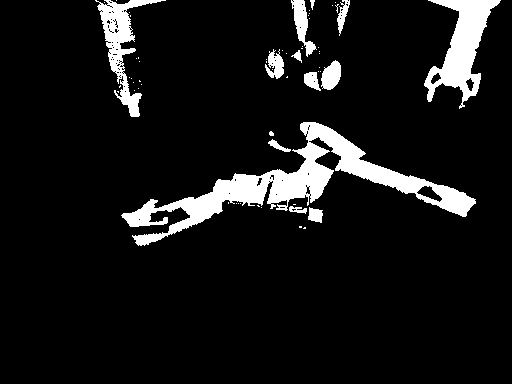

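```bash
python3 - <<'E'
from h import *
psi=np.radians(3.2); O=np.array([.541,.0385,0]); ex=np.array([np.cos(psi),np.sin(psi),0]);ey=np.array([-np.sin(psi),np.cos(psi),0])
im=load('s7')['color'];M=cv2.resize(im[150:240,205:325],None,fx=6,fy=6,interpolation=cv2.INTER_CUBIC)
for th,col in((180,(0,255,0)),(174,(255,0,255))):
    t=np.radians(th)
    for x,r in((-.03,.165),(.03,.165),(.072,.121),(-.072,.121)):
        p=O+ex*x+ey*r*np.cos(t)+[0,0,.044+r*np.sin(t)+.0025]
        u,v=proj(load('s7'),p); cv2.circle(M,(int((u-205+.5)*6),int((v-150+.5)*6)),3,col,-1)
cv2.imwrite('pics/chk.png',M[:,:,::-1])
E
```

```text
(no output)
```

View pics/chk.png

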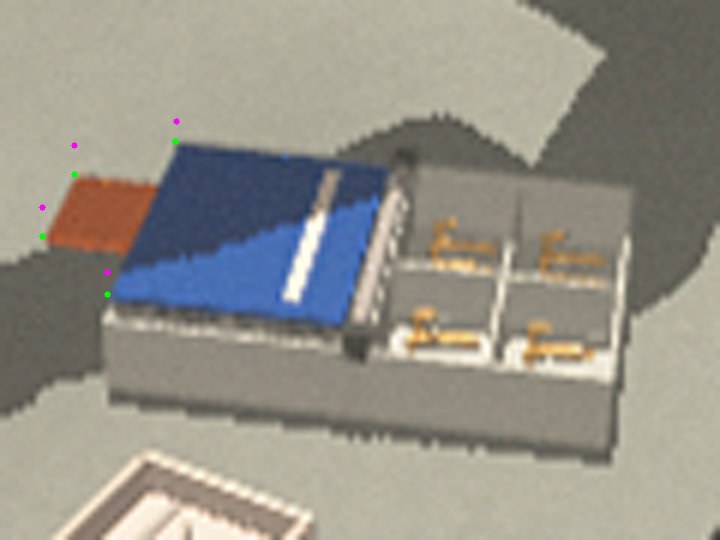

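The leaf corners land on the predicted positions for a flat leaf (green), not on those for 6° short (magenta). I'm handing in.

```bash
python3 -c "
from plant import arm
print(arm.finish_job())"
```

```text
the job is handed in; nothing more can be done
None
```

The blue leaf now lies flat over the wall-plug half and the brass hooks are open to view. I handed the job in at about 11.3 s.

- **How it was done:** I slid the closed fingertip under the orange tab and pushed the leaf up and over the spine along its arc. I then pressed it down slowly and lifted the hand away. I only pushed and never pinched the leaf.
- **Leaf flat:** The fingertip stopped at z = 46.4 mm, against 46.5 mm expected, while the force rose to about 9 N. After the hand had gone, the leaf's corners in the scene picture matched the predicted flat position to within about 1 to 2 pixels.
- **Nothing else moved:** Comparing scene pictures from before and after shows changes only at the leaf, the arm and its shadow, so neither the box nor the other things show any shift. The arm partly hid the bowl and hammer from above at the end, but the scene view shows both in place.
- **Hand clear:** It finished at z = 0.245 m and y = -0.35 m, with the force reading about zero.

No check failed. The fingertip pressed a few millimetres nearer the blue edge of the tab than planned, so I moved it outward during the push.

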